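# Clear the locomotive out of the yard from the control desk

### The job

Ready the yard for the steam locomotive to leave: with a fingertip lightly tap three switches of the sloping control desk over to on, by pressing each raised end fully down, in this order: first the big main switch, then the track switch of the track on which the locomotive stands (the three track switches lie on the desk's diagram as the three tracks lie in the yard to its left: near, middle, far, as seen from the robot), and last the signal switch in the round frame. Leave the other two track switches and the speed knob as they are, lift nothing, and do not shift the desk, the rolling stock or the things lying about. Press gently, as one does with a finger, and finish clear of everything.

Things in the scene. Friction and masses are not known exactly. Their poses are not given: they have to be found in the camera images.
- desk: Loose wooden control desk, 210 mm deep (x), 400 mm wide (y), 2 kg; origin at the centre of its underside; x away from the operator, y to the left. Its panel slopes up away from the operator by 0.14 rad: 40 mm high at the near edge, 70 mm at the far edge. White lines show three tracks that join to the right (-y). A black meter (14 mm high) stands in its far right corner, the speed knob in the near right.
- main_spot (a point): On the main switch (the biggest, at the left of the desk, length along desk x): black rocker 34 mm wide, 50 mm long, dished to a V, hinged across its middle. The point lies on top of its raised half, 20 mm from the hinge (5 mm from the end edge), and moves with it. Raised at the start: the far end (+x of the desk); the other half lies parallel to the panel, 9 mm above it.
- track_near_spot (a point): On the near track switch (of three, 55 mm apart, length along desk y): black rocker 22 mm wide, 40 mm long, dished to a V, hinged across its middle. The point lies on top of its raised half, 15 mm from the hinge (5 mm from the end edge), and moves with it. Raised at the start: the right end (-y of the desk); the other half lies parallel to the panel, 9 mm above it.
- track_middle_spot (a point): On the middle track switch: black rocker 22 mm wide, 40 mm long, dished to a V, hinged across its middle. The point lies on top of its raised half, 15 mm from the hinge (5 mm from the end edge), and moves with it. Raised at the start: the right end (-y of the desk); the other half lies parallel to the panel, 9 mm above it.
- track_far_spot (a point): On the far track switch: black rocker 22 mm wide, 40 mm long, dished to a V, hinged across its middle. The point lies on top of its raised half, 15 mm from the hinge (5 mm from the end edge), and moves with it. Raised at the start: the right end (-y of the desk); the other half lies parallel to the panel, 9 mm above it.
- signal_spot (a point): On the signal switch (in a round frame of 52 mm, right of the middle, length along desk y): black rocker 18 mm wide, 40 mm long, dished to a V, hinged across its middle. The point lies on top of its raised half, 15 mm from the hinge (5 mm from the end edge), and moves with it. Raised at the start: the right end (-y of the desk); the other half lies parallel to the panel, 9 mm above it.
- main (a joint): Rocker angle of the main switch: 0 off (as it starts), 0.34 rad fully on (raised half pressed down until it lies parallel to the panel, a stop). Stiff, without a spring, stays wherever it is left: 2 to 4 N on the raised end moves it; the end edge goes down 7 mm (8 mm on the main switch). The whole switch sits in a rubber mount that sinks 1 mm per 3.5 N (6 mm at most) and springs back.
- track_near (a joint): Rocker angle of the near track switch: 0 off (as it starts), 0.34 rad fully on (raised half pressed down until it lies parallel to the panel, a stop). Stiff, without a spring, stays wherever it is left: 2 to 4 N on the raised end moves it; the end edge goes down 7 mm (8 mm on the main switch). The whole switch sits in a rubber mount that sinks 1 mm per 3.5 N (6 mm at most) and springs back.
- track_middle (a joint): Rocker angle of the middle track switch: 0 off (as it starts), 0.34 rad fully on (raised half pressed down until it lies parallel to the panel, a stop). Stiff, without a spring, stays wherever it is left: 2 to 4 N on the raised end moves it; the end edge goes down 7 mm (8 mm on the main switch). The whole switch sits in a rubber mount that sinks 1 mm per 3.5 N (6 mm at most) and springs back.
- track_far (a joint): Rocker angle of the far track switch: 0 off (as it starts), 0.34 rad fully on (raised half pressed down until it lies parallel to the panel, a stop). Stiff, without a spring, stays wherever it is left: 2 to 4 N on the raised end moves it; the end edge goes down 7 mm (8 mm on the main switch). The whole switch sits in a rubber mount that sinks 1 mm per 3.5 N (6 mm at most) and springs back.
- signal (a joint): Rocker angle of the signal switch: 0 off (as it starts), 0.34 rad fully on (raised half pressed down until it lies parallel to the panel, a stop). Stiff, without a spring, stays wherever it is left: 2 to 4 N on the raised end moves it; the end edge goes down 7 mm (8 mm on the main switch). The whole switch sits in a rubber mount that sinks 1 mm per 3.5 N (6 mm at most) and springs back.
- speed (a joint): Angle of the speed knob (34 mm across) in the near right corner of the desk; 0 is stop. To be left at 0.
- yard: Fixed board with a cork top, 200 mm (x) by 530 mm (y), left of the desk, turned about 30 degrees, origin at the middle of its near lower edge, rail tops 46 mm above it. Three parallel dead-end tracks run along its y at x = 40 mm (near track), 100 mm (middle track) and 160 mm (far track) of this frame; they join to the right (-y). x points away from the robot.
- locomotive: Black steam locomotive with boiler, chimney and cab, 180 mm long (along its y), 30 mm wide, 56 mm high, standing on one of the three tracks; origin at the centre of its underside, on the rails.
- van: Covered wooden goods van, 110 mm long, 44 mm high, on another of the tracks; origin at the centre of its underside.
- flat_wagon: Flat wagon with stakes and round timber, 130 mm long, 29 mm high, on the remaining track; origin at the centre of its underside.
- glue_bottle: Bystander: yellow glue bottle, 48 mm across, 130 mm high, behind the desk; origin under its centre.
- paint_jar: Bystander: small blue paint jar, 40 mm across, 45 mm high, right of the desk; origin under its centre.
- screwdriver: Bystander: screwdriver 150 mm long lying behind the desk.
- model_house: Bystander: white model house with a yellow roof, 50 x 65 mm, 72 mm high, behind the desk; origin under its centre.
- brush: Bystander: brush 170 mm long lying in front of the desk.
There are look-alikes about, which are no part of the job. Several things have the shape of the locomotive; the one meant has the colours described above.

How it is judged (in metres and radians):
On the way, in this order (a step that is already met when the one before it is completed fails the run):
1. the main switch is on, the others still off (value of joint main above 0.21 rad and value of joint each of signal, track_near, track_middle, track_far below 0.06 rad), for 0.1 s.
2. the switch of the locomotive's track is on, the signal still off (value of joint main above 0.21 rad and ((x of locomotive in the frame of yard below 0.07 m and value of joint track_near above 0.21 rad) or (x of locomotive in the frame of yard between 0.07 and 0.13 m and value of joint track_middle above 0.21 rad) or (x of locomotive in the frame of yard above 0.13 m and value of joint track_far above 0.21 rad)) and value of joint signal below 0.06 rad), for 0.1 s.
3. the signal switch is on (value of joint each of main, signal above 0.21 rad and ((x of locomotive in the frame of yard below 0.07 m and value of joint track_near above 0.21 rad) or (x of locomotive in the frame of yard between 0.07 and 0.13 m and value of joint track_middle above 0.21 rad) or (x of locomotive in the frame of yard above 0.13 m and value of joint track_far above 0.21 rad))), for 0.1 s.
At the end, for the whole second after the job is handed in: Main switch, the switch of the locomotive's track and signal switch are on (above 0.21 of 0.34 rad), the other two track switches off (below 0.06), the speed knob at stop (below 0.15 rad), the desk at rest within 15 mm of its start (value of joint each of main, signal above 0.21 rad and value of joint speed below 0.15 rad and ((x of locomotive in the frame of yard below 0.07 m and value of joint track_near above 0.21 rad and value of joint each of track_middle, track_far below 0.06 rad) or (x of locomotive in the frame of yard between 0.07 and 0.13 m and value of joint track_middle above 0.21 rad and value of joint each of track_near, track_far below 0.06 rad) or (x of locomotive in the frame of yard above 0.13 m and value of joint track_far above 0.21 rad and value of joint each of track_near, track_middle below 0.06 rad)) and linear speed of desk below 0.02 m/s and distance of desk from where it was at the start of the episode below 0.015 m); the robot touches nothing.
It fails at once if switches go over out of order: a track or signal switch before the main switch, or the signal switch before the locomotive's track switch ((value of joint main below 0.17 rad and value of joint any of signal, track_near, track_middle, track_far above 0.17 rad) or (value of joint signal above 0.17 rad and ((x of locomotive in the frame of yard below 0.07 m and value of joint track_near below 0.17 rad) or (x of locomotive in the frame of yard between 0.07 and 0.13 m and value of joint track_middle below 0.17 rad) or (x of locomotive in the frame of yard above 0.13 m and value of joint track_far below 0.17 rad)))).
It fails at once if the switch of a track without the locomotive goes over, or the speed knob is turned more than 0.15 rad (((x of locomotive in the frame of yard below 0.07 m and value of joint any of track_middle, track_far above 0.17 rad) or (x of locomotive in the frame of yard between 0.07 and 0.13 m and value of joint any of track_near, track_far above 0.17 rad) or (x of locomotive in the frame of yard above 0.13 m and value of joint any of track_near, track_middle above 0.17 rad)) or value of joint speed above 0.15 rad).
It fails at once if the desk or its switches are pressed with more than 20 N (contact force between any of the fingers, the arm and desk above 20 N).
It fails at once if the desk is shifted, lifted or carried (more than 15 mm) (distance of desk from where it was at the start of the episode above 0.015 m).
It fails at once if the locomotive or a wagon is moved more than 10 mm, or a bystander more than 20 mm (distance of any of locomotive, van, flat_wagon from where it was at the start of the episode above 0.01 m or distance of any of glue_bottle, paint_jar, screwdriver, model_house, brush from where it was at the start of the episode above 0.02 m).
It also fails if it takes over 48 s, if anything falls off the work surface, if the arm or the gripper's body presses on something with over 40 N, if the wrist force passes 120 N, or if a joint passes its speed limit or range.

### The arm

A 6-joint arm with a two-finger parallel gripper is mounted at the origin on the work surface. World frame = base frame: x ahead of the robot, y to its left, z up, the work surface at z = 0. Lengths are in mm, angles in rad, forces in N, time in s.
With the tool pointing down it reaches from about 300 to 825 mm from the base axis. Payload 5.4 kg.
Tool frame: the origin (TCP) lies midway between the tips of the shut fingers; the grasp point (between the pads) lies 19 mm behind it (r.tcp_to_grasp is the distance from the TCP to the grasp point, in mm); z points along the fingers, y is the line along which they close (so a half turn about z gives the same grasp; the last joint's range is limited). The gripper opens to 92 mm and grips with 3 to 60 N. Pads are 20 mm wide; open, the fingers measure 128 mm over their backs; the gripper's body (75 mm by 189 mm) begins 69 mm behind the grasp point.
Start: joints at [-0.21, 0.158, 1.597, -0, 1.386, -0.21], TCP at [574.983, -0.018, 183.401] pointing down, gripper open.
Joint ranges: [-2.91, 2.91], [-0.94, 2.29], [0.18, 2.7], [-1.29, 4.43], [0.17, 2.64], [-3, 3]. Speed limits (rad/s): [2.57, 2.57, 3.14, 3.14, 3.14, 3.14].

### API

Orientations are given as a unit quaternion [w, x, y, z].
In Python, from station import monitor, vision, r gives the robot as it stands.
- The arm moves only by the tool send_rows, never from a script. Its argument "rows" is a list of rows, each an object with "dp": the shift along the world's x, y, z in mm, a list of three; "rotation": the turn, a rotation vector about the world's x, y, z in rad, a list of three. In form: [{"dp": [dx, dy, dz], "rotation": [ax, ay, az]}, ...]. A call has 1 to 12 rows; each row is the pose to reach, as a shift and turn from the pose commanded when the call began; what a row does not reach only later rows make up. A row lasts 1/12 s, in which the tool goes at most 41.7 mm and 7.16 degrees, less where a joint would pass 70% of its speed; a pose out of reach is approached as far as the arm can. A call with a gripper value outside its range is refused whole. "hand" is the finger opening in mm, from 0 to 91.9, set as the call begins (left out, the last holds). The fingers move at their own pace and stop on an object; the grip force is fixed at half the most. Time passes only in rows, so rows that repeat a pose let the fingers close. It gives the time, the measured TCP pose, the force, the opening and the grip force at its end, in the units of the state.
- monitor.get_state(): the state, without advancing time (a new reading comes with each control period).
- vision.snapshot(name): name is "scene" or "side" or "wrist"; returns the picture (420x560x3 uint8, red, green, blue); there is no depth.
- vision.camera_info(name): a dict with "intrinsics" (3x3 intrinsics, pixels), "T" (4x4, takes a point from camera to world coordinates); the wrist camera has in their place "hand_eye" (4x4, takes a point from camera to tool coordinates, whose origin is the TCP and whose axes are the flange's). Camera axes: x right, y up, looking along -z (the intrinsics and any distortion apply to the point x, -y, -z); pixel columns grow to the right and rows downward; lengths in mm; the calibration is good to about 2 mm. A picture is of the moment at which its call begins: read the wrist's pose just before it. camera_info takes no time and is no camera call.
- r.hand_in(): hands the job in; it is judged then, once.
The state is a dict: "t": time; "joints": joint angles; "joint_velocities": joint speeds; "effort": joint torques, N m; "eef_pos": TCP position; "ee_rot": TCP orientation; "wrist_force": force on the tool from outside, world axes, zero at the start; "torque": the same for the moment, N m; "gripper_width": finger opening in mm; "grasp_force": force on a finger pad.
Only numpy, scipy, OpenCV 4.12 (cv2) and the standard library are available. Lean on these libraries where they do the work, as an engineer would, in place of code of your own. Each camera call takes 0.05 s, during which the arm holds its last target. There are 200 camera calls.

## Working session

There is one attempt and no reset: what is moved stays moved. The work goes in short steps, Python scripts to look and compute and a tool call to move; the robot and the scene stay as the last step left them, time stands still between calls to the robot, and variables do not carry over. Pictures are saved under pics/ and viewed, at most 10 in all, crops included, and the job is handed in when it is done.

Besides the shell and the picture viewer there is one more tool, called after ">>>" as name(argument=value, ...) on one line, values as JSON. send_rows: Moves the arm, as the interface text tells. Its arguments: {"type":"object","properties":{"rows":{"type":"array"},"hand":{"type":"number"}},"required":["rows"]}

```bash
mkdir -p pics; cat > h.py <<'E'
from station import monitor, vision, r
import numpy as np, cv2
def save(n,f):
    im=vision.snapshot(n); cv2.imwrite('pics/'+f,im[:,:,::-1]); return im
E
python3 - <<'E'
from h import *
for n in('scene','side','wrist'):
    save(n,n+'0.png'); c=vision.camera_info(n); print(n,{k:np.round(v,3).tolist() if not isinstance(v,str) else v for k,v in c.items()})
s=monitor.get_state();print(s)
E
```

```text
scene {'intrinsics': [[390.516, 0.0, 279.193], [0.0, 390.516, 211.734], [0.0, 0.0, 1.0]], 'T': [[0.862, -0.388, 0.328, 911.469], [0.508, 0.659, -0.555, -524.016], [-0.0, 0.645, 0.764, 1011.339], [0.0, 0.0, 0.0, 1.0]]}
side {'intrinsics': [[381.393, 0.0, 277.054], [0.0, 381.393, 206.097], [0.0, 0.0, 1.0]], 'T': [[0.916, 0.265, -0.3, 171.437], [-0.4, 0.576, -0.713, -666.991], [-0.016, 0.773, 0.634, 817.798], [0.0, 0.0, 0.0, 1.0]]}
wrist {'intrinsics': [[368.75, 0.0, 273.589], [0.0, 368.75, 208.844], [0.0, 0.0, 1.0]], 'hand_eye': [[0.0, 0.955, 0.298, 84.295], [1.0, -0.0, 0.001, 0.076], [0.001, 0.298, -0.955, -201.4], [0.0, 0.0, 0.0, 1.0]]}
{'t': 0.15, 'joints': array([-2.10088414e-01,  1.58911115e-01,  1.59790178e+00,  9.97022789e-06,
        1.38621594e+00, -2.10154811e-01]), 'joint_velocities': array([-0.00011904, -0.00203654, -0.00398772, -0.00081542,  0.00016471,
       -0.00028539]), 'effort': array([ 3.99315013e-04, -3.85916662e+01, -3.22434962e+01,  7.02334754e-02,
        3.51220253e-02, -9.48688057e-05]), 'eef_pos': array([5.74483603e+02, 9.91725751e-02, 1.82661930e+02]), 'ee_rot': array([-6.05172872e-04,  7.07083773e-01,  7.07129424e-01, -3.86577516e-04]), 'wrist_force': array([-0.39482292,  0.25123949,  0.32132889]), 'torque': array([ 0.02434179,  0.00424088, -0.0505408 ]), 'grasp_force': 0.0, 'gripper_width': 92.10079030493837}
```

View pics/scene0.png

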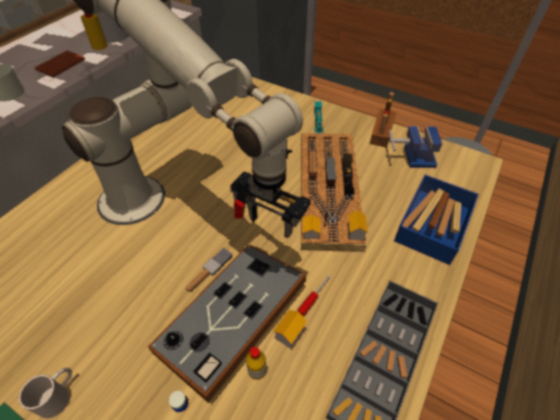

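View pics/side0.png

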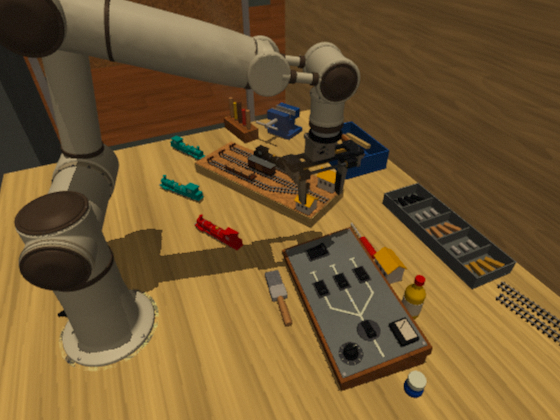

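View pics/wrist0.png

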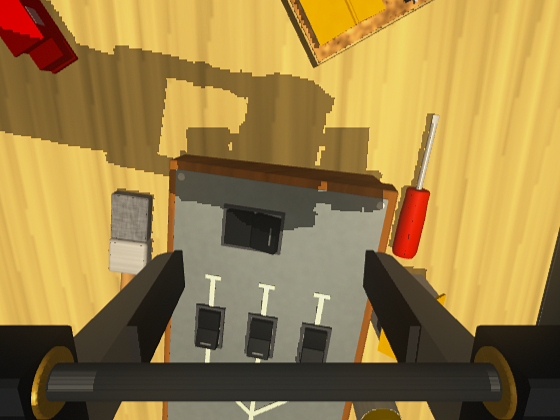

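The scene view shows the yard at about (330,190), with three vehicles on it, and the desk at (230,315). In the wrist view the main switch is at (253,229) and the track switches are at (209,327), (262,336) and (314,343). Next I'll zoom in on the yard to identify the vehicles.

```bash
python3 - <<'E'
import cv2,numpy as np
a=cv2.imread('pics/scene0.png')[125:250,290:375]; b=cv2.imread('pics/side0.png')[130:225,190:350]
a=cv2.resize(a,(374,550),interpolation=cv2.INTER_CUBIC); b=cv2.resize(b,(426,253),interpolation=cv2.INTER_CUBIC)
m=np.zeros((550,800,3),np.uint8); m[:,:374]=a; m[:253,374:]=b
c=cv2.imread('pics/side0.png')[225:385,275:435]; m[253:550,374:671]=cv2.resize(c,(297,297),interpolation=cv2.INTER_CUBIC)
cv2.imwrite('pics/m.png',m)
E
```

```text
(no output)
```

View pics/m.png

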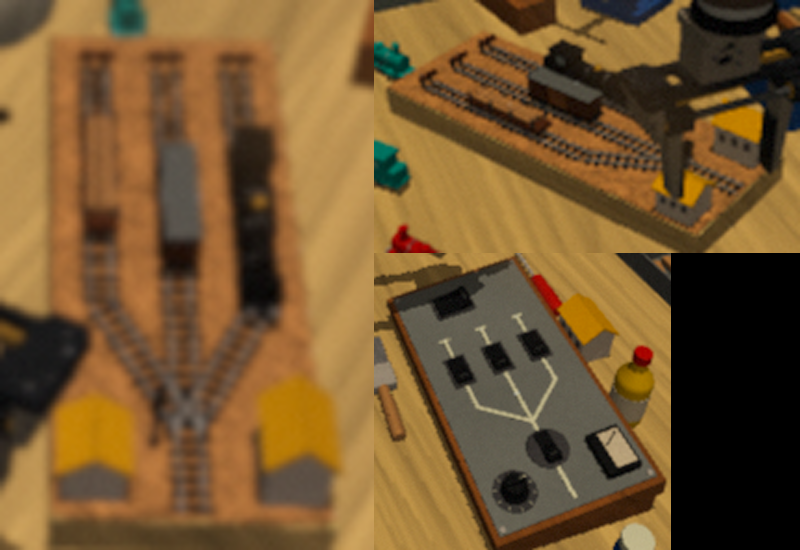

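The black locomotive, with its cab and chimney, stands on the far track at crop position (255,215). The van is on the middle track and the flat wagon on the near one, so I need the far track switch. Next is the desk pose.

```bash
cat >> h.py <<'E'
from scipy.spatial.transform import Rotation as R
from scipy.optimize import least_squares
def wristT(s):
    q=s['ee_rot']; T=np.eye(4); T[:3,:3]=R.from_quat([q[1],q[2],q[3],q[0]]).as_matrix(); T[:3,3]=s['eef_pos']
    return T@vision.camera_info('wrist')['hand_eye']
def proj(P,K,T):
    p=(np.c_[np.atleast_2d(P),np.ones(len(np.atleast_2d(P)))]@np.linalg.inv(T).T)[:,:3]*[1,-1,-1]
    q=p@K.T; return q[:,:2]/q[:,2:]
def desk(p,L):  # desk-frame points -> world
    c,s=np.cos(p[2]),np.sin(p[2]); L=np.atleast_2d(L)
    return np.c_[p[0]+c*L[:,0]-s*L[:,1],p[1]+s*L[:,0]+c*L[:,1],L[:,2]]
def hit(p,px,K,T,h): # pixel -> desk-frame point on plane h above panel
    q=np.linalg.inv(K)@[*px,1]; d=T[:3,:3]@(q*[1,-1,-1]); o=T[:3,3]
    c,s=np.cos(p[2]),np.sin(p[2]); Rz=np.array([[c,s,0],[-s,c,0],[0,0,1]])
    o=Rz@(o-[p[0],p[1],0]); d=Rz@d; n=np.array([-30/210,0,1]); z0=55+h*1.01
    return o+d*(z0-n@o)/(n@d)
E
python3 - <<'E'
from h import *
C=[[-105,200,40],[105,200,70],[105,-200,70],[-105,-200,40]]
side=np.array([[282.5,252],[353,227],[431.3,348.4],[339.5,380]])
scene=np.array([[247,247],[307,274],[213,391],[152,347]])
ci={n:vision.camera_info(n) for n in('side','scene')}
f=lambda p:np.r_[(proj(desk(p,C),ci['side']['intrinsics'],ci['side']['T'])-side).ravel(),(proj(desk(p,C),ci['scene']['intrinsics'],ci['scene']['T'])-scene).ravel()]
o=least_squares(f,[550,-100,0],loss='soft_l1'); print(o.x,o.fun if 0 else f(o.x).round(1).reshape(-1,2))
p=o.x; s=monitor.get_state(); T=wristT(s);K=vision.camera_info('wrist')['intrinsics']
print('corners in wrist',proj(desk(p,C),K,T).round(0))
for n,px in dict(main=(253,229),near=(209,327),mid=(262,336),far=(314,343)).items():
    L=hit(p,px,K,T,9); print(n,L.round(1),desk(p,L).round(1))
K,T=ci['side']['intrinsics'],ci['side']['T']
for n,px in dict(main=(453,301),near=(459,370),mid=(498,357),far=(534,345),sig=(549,446)).items():
    L=hit(p,((px[0]-374)/1.856+275,(px[1]-253)/1.856+225),K,T,9); print(n,L.round(1),desk(p,L).round(1))
E
```

```text
[ 5.59634151e+02 -1.81127089e+02 -1.23663415e-01] [[ 0.2 -4.3]
 [-1.3 -2.2]
 [ 1.4 -2.9]
 [ 0.6  0.8]
 [ 2.7 -4.5]
 [-0.3 -0.3]
 [-8.   4.4]
 [-4.9 -2.3]]
corners in wrist [[173. 154.]
 [404. 189.]
 [328. 511.]
 [159. 470.]]
main [-22.5 143.3  60.9] [[554.9 -36.2  60.9]]
near [-56.3  28.2  56.1] [[ 507.3 -146.2   56.1]]
mid [-1. 30. 64.] [[ 562.4 -151.2   64. ]]
far [51.3 33.9 71.4] [[ 614.7 -153.8   71.4]]
main [-23.7 140.4  60.7] [[553.5 -38.9  60.7]]
near [-60.3  23.2  55.5] [[ 502.7 -150.7   55.5]]
mid [-4.7 22.3 63.4] [[ 557.7 -158.4   63.4]]
far [47.2 21.4 70.8] [[ 609.1 -165.7   70.8]]
sig [  -2.2 -121.2   63.8] [[ 542.5 -301.2   63.8]]
```

Positions agree to within about 10 mm: desk near (560,-181), yaw -0.124, far track switch near (612,-160), signal near (542,-300). Next I'll close the fingers, tilt the tool to the panel normal and take a closer look.

>>> send_rows(hand=0, rows=[{"dp": [0,-25,20],"rotation": [0,-0.03,-0.03]},{"dp": [0,-50,40],"rotation": [-0.004,-0.07,-0.06]},{"dp": [0,-75,60],"rotation": [-0.007,-0.1,-0.09]},{"dp": [0,-100,75],"rotation": [-0.009,-0.14,-0.124]},{"dp": [0,-130,80],"rotation": [-0.009,-0.14,-0.124]},{"dp": [0,-130,80],"rotation": [-0.009,-0.14,-0.124]},{"dp": [0,-130,80],"rotation": [-0.009,-0.14,-0.124]},{"dp": [0,-130,80],"rotation": [-0.009,-0.14,-0.124]},{"dp": [0,-130,80],"rotation": [-0.009,-0.14,-0.124]},{"dp": [0,-130,80],"rotation": [-0.009,-0.14,-0.124]}])

```text
t: 0.98
eef_pos: [574.8, -128.7, 262.6]
ee_rot: [0.052, 0.747, 0.661, 0.046]
wrist_force: [-0.2, 0.1, -0.5]
gripper_width: 27.1
grasp_force: 0.0
```

```bash
python3 - <<'E'
from h import *
s=monitor.get_state(); np.save('T1.npy',wristT(s)); im=save('wrist','w1.png'); print(s['eef_pos'],s['ee_rot'],s['wrist_force'],s['gripper_width'],s['t'])
cv2.imwrite('pics/w1b.png',cv2.resize(im[:,:,::-1],(800,600),interpolation=cv2.INTER_CUBIC))
E
```

```text
[ 574.84575756 -128.70471666  262.60957938] [0.05183344 0.7473267  0.66082529 0.04610888] [-0.16084111  0.14501511 -0.53439259] 27.103088875836352 0.9833
```

View pics/w1b.png

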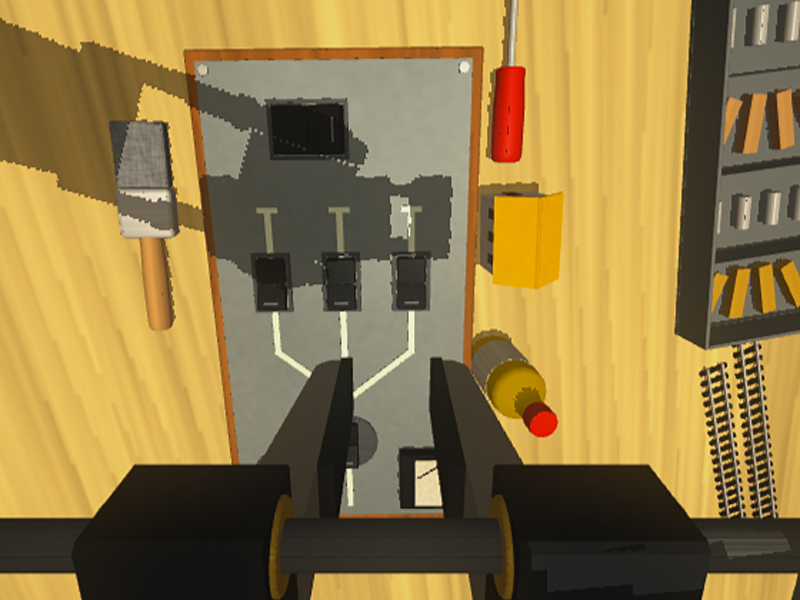

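The closer view shows, in 800x600 pixels, the main switch centred at (308,129), far track switch at (411,281) and signal frame at about (350,441). The desk's left corners are at (186,51) and (482,47).

```bash
python3 - <<'E'
from h import *
T=np.load('T1.npy'); K=vision.camera_info('wrist')['intrinsics']; k=.7
q=lambda p,a,b,h:hit(p,(a*k,b*k),K,T,h)
def f(p):
    a,b=q(p,186,51,0),q(p,482,47,0)
    return [a[0]+105,a[1]-200,b[0]-105,b[1]-200,q(p,233,465,0)[0]+105,q(p,470,330,0)[0]-105,q(p,360,515,0)[1]+200]
o=least_squares(f,[560,-181,-.124]); p=o.x; print(p,np.round(o.fun,1)); np.save('p.npy',p)
for n,a,b,h in [('mainc',308,129,6),('mainL',269,129,3),('mainR',347,129,3),('near',271,282,6),('mid',342,281,6),('far',411,281,6),('farT',411,252,3),('farB',411,310,3),('sig',350,441,3),('sigR',377,441,3)]:
    L=q(p,a,b,h); print(n,L.round(1),desk(p,L)[0].round(1))
E
```

```text
[ 5.58231155e+02 -1.83722336e+02 -1.10536934e-01] [ 2.5 -2.  -1.5 -2.1  1.1 -2.9  4.1]
mainc [-20.5 144.7  58.1] [553.9 -37.7  58.1]
mainL [-48.6 145.   51.1] [525.9 -34.2  51.1]
mainR [  7.6 144.4  59.1] [581.7 -41.1  59.1]
near [-56.   30.4  53.1] [ 505.9 -147.3   53.1]
mid [-0.6 30.6 61. ] [ 561.  -153.2   61. ]
far [53.1 30.  68.6] [ 614.3 -159.8   68.6]
farT [53.6 52.6 65.7] [ 617.3 -137.4   65.7]
farB [53.6  4.9 65.7] [ 612.  -184.7   65.7]
sig [   0.7 -115.5   58.1] [ 546.2 -298.6   58.1]
sigR [  24.1 -115.7   61.5] [ 569.4 -301.4   61.5]
```

>>> send_rows(rows=[{"dp": [0,30,-30],"rotation": [0,0,0]},{"dp": [0,60,-60],"rotation": [0,0,0]},{"dp": [0,90,-90],"rotation": [0,0,0]},{"dp": [1,90,-120],"rotation": [0,0,0]},{"dp": [1,90,-150],"rotation": [0,0,0]},{"dp": [1,90,-160],"rotation": [0,0,0]},{"dp": [1,90,-160],"rotation": [0,0,0]},{"dp": [1,90,-160],"rotation": [0,0,0]},{"dp": [1,90,-160],"rotation": [0,0,0]},{"dp": [1,90,-160],"rotation": [0,0,0]}])

```text
t: 1.87
eef_pos: [577.8, -40.8, 106.1]
ee_rot: [0.054, 0.748, 0.66, 0.047]
wrist_force: [-0.4, -0.1, 0.3]
gripper_width: 0.2
grasp_force: 0.0
```

```bash
python3 - <<'E'
from h import *
s=monitor.get_state(); print(s['eef_pos'],s['wrist_force'],s['gripper_width'])
im=save('wrist','w2.png'); a=im[:,:,::-1]; b=save('side','s2.png')[150:350,250:450,::-1]
cv2.imwrite('pics/w2b.png',np.hstack([cv2.resize(a,(450,338)),cv2.resize(b,(338,338),interpolation=cv2.INTER_CUBIC)]))
p=np.load('p.npy');K=vision.camera_info('wrist')['intrinsics'];print(proj(s['eef_pos'],K,wristT(s))*450/560)
E
```

```text
[577.83056134 -40.80393045 106.0591568 ] [-0.3551725  -0.06456113  0.32920073] 0.23267736023182536
[[219.83972828 195.73223886]]
```

View pics/w2b.png

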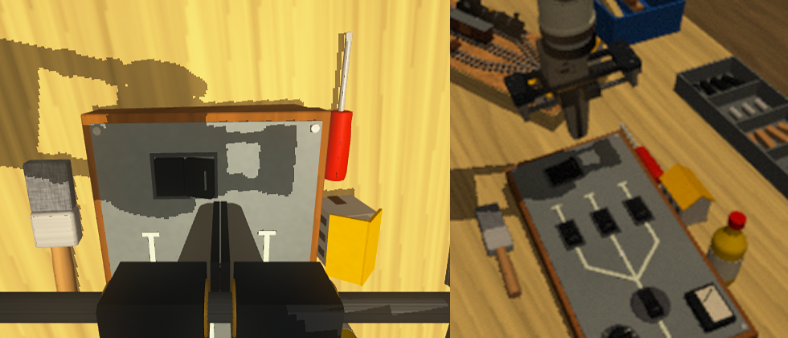

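The fingertips are shut and narrow, at (220,200). The main switch spans (152–217, 153–197) with its raised half from 184 to 213.

```bash
python3 - <<'E'
from h import *
s=monitor.get_state();p=np.load('p.npy');K=vision.camera_info('wrist')['intrinsics'];T=wristT(s);k=560/450
for n,a,b,h in [('c',184,176,3),('L',152,176,3),('R',217,176,3),('end',213,176,15)]:
    L=hit(p,(a*k,b*k),K,T,h); print(n,L.round(1),desk(p,L)[0].round(1))
print(s['eef_pos'])
E
```

```text
c [-21.6 144.   54.9] [552.6 -38.2  54.9]
L [-49.6 144.4  50.9] [524.9 -34.7  50.9]
R [  7.2 143.6  59.1] [581.3 -41.8  59.1]
end [  2.4 147.8  70.5] [576.9 -37.1  70.5]
[577.26851157 -40.63114457 105.35115278]
```

>>> send_rows(rows=[{"dp": [-2,1,-10],"rotation": [0,0,0]},{"dp": [-4,1,-20],"rotation": [0,0,0]},{"dp": [-4,1,-26],"rotation": [0,0,0]},{"dp": [-4,1,-29],"rotation": [0,0,0]},{"dp": [-4,1,-29],"rotation": [0,0,0]},{"dp": [-4,1,-29],"rotation": [0,0,0]}])

```text
t: 2.47
eef_pos: [571.8, -38.9, 74.0]
ee_rot: [0.052, 0.748, 0.66, 0.046]
wrist_force: [0.7, 0.7, 0.7]
gripper_width: 0.5
grasp_force: 0.0
```

>>> send_rows(rows=[{"dp": [0,0,-1],"rotation": [0,0,0]},{"dp": [0,0,-2],"rotation": [0,0,0]},{"dp": [0,0,-3],"rotation": [0,0,0]},{"dp": [0,0,-4],"rotation": [0,0,0]},{"dp": [0,0,-4],"rotation": [0,0,0]}])

```text
t: 2.88
eef_pos: [571.9, -39.0, 70.2]
ee_rot: [0.052, 0.748, 0.66, 0.046]
wrist_force: [-1.0, 0.0, 0.4]
gripper_width: 0.2
grasp_force: 0.0
```

>>> send_rows(rows=[{"dp": [0,0,-1],"rotation": [0,0,0]},{"dp": [0,0,-2],"rotation": [0,0,0]},{"dp": [0,0,-3],"rotation": [0,0,0]},{"dp": [0,0,-3],"rotation": [0,0,0]}])

```text
t: 3.22
eef_pos: [571.8, -39.0, 67.1]
ee_rot: [0.052, 0.748, 0.66, 0.046]
wrist_force: [0.0, 0.4, -0.1]
gripper_width: 0.2
grasp_force: 0.0
```

>>> send_rows(rows=[{"dp": [0,0,-1],"rotation": [0,0,0]},{"dp": [0,0,-2],"rotation": [0,0,0]},{"dp": [0,0,-2],"rotation": [0,0,0]}])

```text
t: 3.47
eef_pos: [571.8, -39.0, 65.1]
ee_rot: [0.052, 0.748, 0.66, 0.046]
wrist_force: [0.1, 0.0, -0.0]
gripper_width: 0.4
grasp_force: 0.0
```

>>> send_rows(rows=[{"dp": [0,0,-1],"rotation": [0,0,0]},{"dp": [0,0,-2],"rotation": [0,0,0]},{"dp": [0,0,-2],"rotation": [0,0,0]}])

```text
t: 3.72
eef_pos: [571.8, -39.0, 63.1]
ee_rot: [0.052, 0.748, 0.66, 0.046]
wrist_force: [-0.6, -0.5, 0.0]
gripper_width: 0.4
grasp_force: 0.0
```

>>> send_rows(rows=[{"dp": [0,0,-1],"rotation": [0,0,0]},{"dp": [0,0,-2],"rotation": [0,0,0]},{"dp": [0,0,-2],"rotation": [0,0,0]}])

```text
t: 3.97
eef_pos: [571.8, -39.0, 61.2]
ee_rot: [0.052, 0.748, 0.66, 0.046]
wrist_force: [-0.4, 0.2, 0.5]
gripper_width: 0.8
grasp_force: 0.0
```

```bash
python3 - <<'E'
from h import *
s=monitor.get_state(); print(s['eef_pos'],s['wrist_force'],s['torque'])
a=save('wrist','w3.png')[60:270,120:400,::-1]; b=save('side','s3.png')[180:320,260:400,::-1]
cv2.imwrite('pics/w3b.png',np.hstack([cv2.resize(a,(440,330)),cv2.resize(b,(330,330),interpolation=cv2.INTER_CUBIC)]))
E
```

```text
[571.83793838 -38.99898405  61.15442453] [-0.36713205  0.19449857  0.5188928 ] [ 0.0075254   0.10701875 -0.0063148 ]
```

View pics/w3b.png

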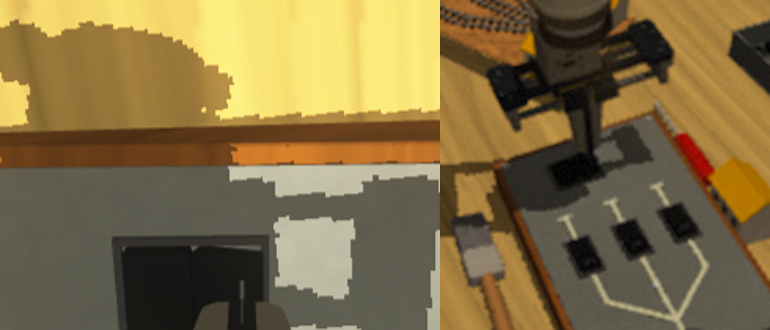

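The tip is over the right half of the main rocker at crop position (243,310). There's still no clear force, so I'll go on in 1 mm steps.

>>> send_rows(rows=[{"dp": [0,0,-0.5],"rotation": [0,0,0]},{"dp": [0,0,-1],"rotation": [0,0,0]}])

```text
t: 4.23
eef_pos: [572.1, -39.0, 60.5]
ee_rot: [0.053, 0.748, 0.66, 0.046]
wrist_force: [-0.4, -0.5, 0.4]
gripper_width: 0.9
grasp_force: 0.0
```

>>> send_rows(rows=[{"dp": [0,0,-0.5],"rotation": [0,0,0]},{"dp": [0,0,-1],"rotation": [0,0,0]}])

```text
t: 4.4
eef_pos: [572.0, -39.0, 59.3]
ee_rot: [0.053, 0.748, 0.66, 0.046]
wrist_force: [-0.3, 0.5, 0.1]
gripper_width: 0.5
grasp_force: 0.0
```

>>> send_rows(rows=[{"dp": [0,0,-0.5],"rotation": [0,0,0]},{"dp": [0,0,-1],"rotation": [0,0,0]}])

```text
t: 4.57
eef_pos: [571.9, -39.0, 58.3]
ee_rot: [0.053, 0.748, 0.66, 0.046]
wrist_force: [0.7, 0.8, -0.2]
gripper_width: 0.3
grasp_force: 0.0
```

```bash
python3 - <<'E'
from h import *
s=monitor.get_state(); print(s['eef_pos'],s['wrist_force']); p=np.load('p.npy')
B=[]
for n,(x,y) in dict(side=(255,190),scene=(200,210)).items():
    c=vision.camera_info(n); im=save(n,n+'4.png'); e=proj(s['eef_pos'],c['intrinsics'],c['T'])[0]; print(n,e)
    W=140; x,y=int(e[0]-W/2),int(e[1]-W/2)
    cr=cv2.resize(im[y:y+W,x:x+W,::-1],(400,400),interpolation=cv2.INTER_CUBIC); k=400/W
    pts=proj(desk(p,[[-105,200,40],[105,200,70],[-46,144,63],[4,144,70],[-21,144,60]]),c['intrinsics'],c['T'])
    for q in np.r_[[e],pts]: cv2.circle(cr,tuple(int(v) for v in (q-[x,y])*k),3,(0,0,255) if q is e else (0,255,0),1)
    B.append(cr)
cv2.imwrite('pics/m4.png',np.hstack(B))
E
```

```text
[571.93818219 -38.99193298  58.33013263] [ 0.65136667  0.84367323 -0.2362066 ]
side [323.46944483 249.47291418]
scene [262.98859114 269.22150365]
```

View pics/m4.png

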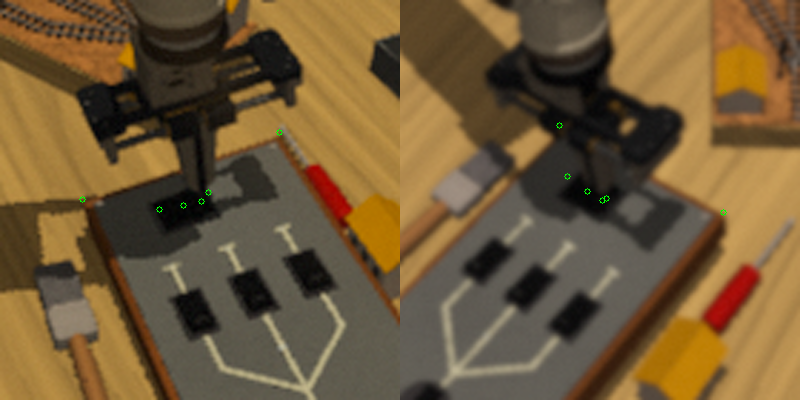

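The tip is laterally over the raised half of the rocker, but the rocker is still up, so the tip must really still be above it. I'll go on down in small, force-checked steps.

>>> send_rows(rows=[{"dp": [0,0,-0.5],"rotation": [0,0,0]},{"dp": [0,0,-1],"rotation": [0,0,0]},{"dp": [0,0,-1],"rotation": [0,0,0]}])

```text
t: 4.92
eef_pos: [571.9, -39.0, 57.3]
ee_rot: [0.053, 0.748, 0.66, 0.046]
wrist_force: [-0.0, -0.3, 0.3]
gripper_width: 0.4
grasp_force: 0.0
```

>>> send_rows(rows=[{"dp": [0,0,-0.5],"rotation": [0,0,0]},{"dp": [0,0,-1],"rotation": [0,0,0]},{"dp": [0,0,-1],"rotation": [0,0,0]}])

```text
t: 5.17
eef_pos: [571.9, -39.0, 56.3]
ee_rot: [0.053, 0.748, 0.66, 0.046]
wrist_force: [0.2, 0.2, 0.2]
gripper_width: 0.5
grasp_force: 0.0
```

```bash
python3 - <<'E'
from h import *
s=monitor.get_state(); print(s['eef_pos'],s['wrist_force'],s['effort'],s['gripper_width'])
new=save('wrist','w5.png'); a=cv2.imread('pics/w2.png'); b=cv2.imread('pics/w3.png'); c=new[:,:,::-1]
g=lambda im:cv2.resize(np.clip((im/255.)**.5*255,0,255).astype(np.uint8),(400,300),interpolation=cv2.INTER_CUBIC)
cv2.imwrite('pics/m5.png',np.vstack([np.hstack([g(b[180:300,200:360]),g(c[180:300,200:360])]),np.hstack([g(a[170:290,170:330]),g(cv2.imread('pics/side4.png')[205:295,265:385])])]))
E
```

```text
[571.90382133 -39.00401     56.28551332] [0.18462683 0.21925661 0.16933942] [-7.95587373e-03 -3.59705329e+01 -2.91949314e+01  1.45997526e-01
 -5.17904889e-01  1.05792863e-02] 0.49402063645449823
```

View pics/m5.png

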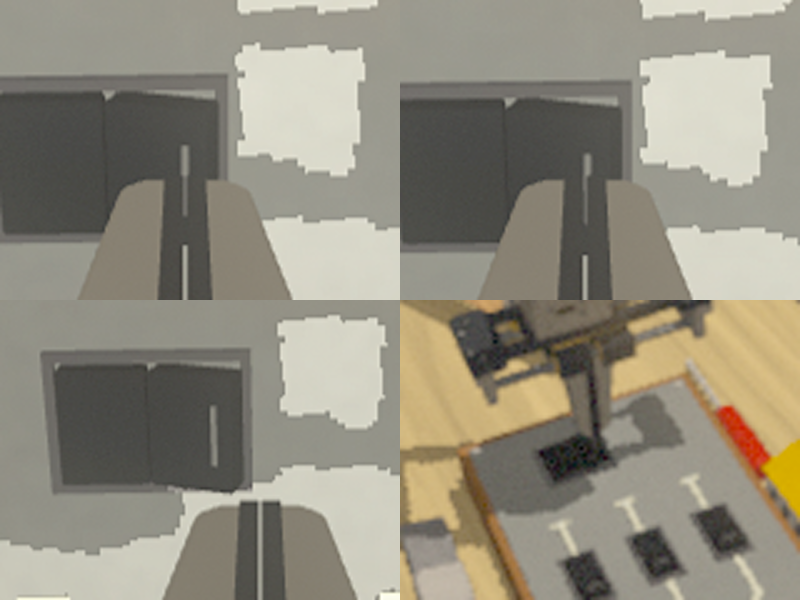

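The main rocker is still fully raised, and the visible fingertips sit higher than the reported TCP. I'll keep descending with force checks.

>>> send_rows(rows=[{"dp": [0,0,-0.5],"rotation": [0,0,0]},{"dp": [0,0,-1],"rotation": [0,0,0]},{"dp": [0,0,-1],"rotation": [0,0,0]}])

```text
t: 5.47
eef_pos: [571.9, -39.0, 55.3]
ee_rot: [0.052, 0.748, 0.66, 0.046]
wrist_force: [0.2, 0.1, -0.5]
gripper_width: 0.5
grasp_force: 0.0
```

>>> send_rows(rows=[{"dp": [0,0,-0.5],"rotation": [0,0,0]},{"dp": [0,0,-1],"rotation": [0,0,0]},{"dp": [0,0,-1],"rotation": [0,0,0]}])

```text
t: 5.72
eef_pos: [571.9, -39.0, 54.3]
ee_rot: [0.053, 0.748, 0.66, 0.046]
wrist_force: [0.2, -0.5, -0.0]
gripper_width: 0.2
grasp_force: 0.0
```

>>> send_rows(rows=[{"dp": [0,0,-0.5],"rotation": [0,0,0]},{"dp": [0,0,-1],"rotation": [0,0,0]},{"dp": [0,0,-1],"rotation": [0,0,0]}])

```text
t: 5.97
eef_pos: [571.9, -39.0, 53.3]
ee_rot: [0.053, 0.748, 0.66, 0.046]
wrist_force: [-0.1, 0.2, -0.4]
gripper_width: 0.5
grasp_force: 0.0
```

>>> send_rows(rows=[{"dp": [0,0,-0.5],"rotation": [0,0,0]},{"dp": [0,0,-1],"rotation": [0,0,0]},{"dp": [0,0,-1],"rotation": [0,0,0]}])

```text
t: 6.22
eef_pos: [571.9, -39.0, 52.3]
ee_rot: [0.053, 0.748, 0.66, 0.046]
wrist_force: [-0.3, -0.2, -0.4]
gripper_width: 0.5
grasp_force: 0.0
```

>>> send_rows(rows=[{"dp": [0,0,-0.5],"rotation": [0,0,0]},{"dp": [0,0,-1],"rotation": [0,0,0]},{"dp": [0,0,-1],"rotation": [0,0,0]}])

```text
t: 6.47
eef_pos: [571.9, -39.0, 51.3]
ee_rot: [0.053, 0.748, 0.66, 0.046]
wrist_force: [0.1, -0.7, 1.1]
gripper_width: 0.1
grasp_force: 0.0
```

>>> send_rows(rows=[{"dp": [0,0,-0.5],"rotation": [0,0,0]},{"dp": [0,0,-1],"rotation": [0,0,0]},{"dp": [0,0,-1],"rotation": [0,0,0]}])

```text
t: 6.72
eef_pos: [571.9, -39.0, 50.3]
ee_rot: [0.053, 0.748, 0.66, 0.046]
wrist_force: [-0.4, 0.4, -0.4]
gripper_width: 0.5
grasp_force: 0.0
```

```bash
python3 - <<'E'
from h import *
s=monitor.get_state(); print(s['eef_pos'],s['wrist_force'],s['effort'].round(2))
im=save('wrist','w6.png')
for f in('w3','w5','w6'):
    g=cv2.imread(f'pics/{f}.png',0)
    # top edge row of the rocker (light strip -> black) at columns across both halves
    print(f,[(c,int(np.argmin(np.diff(g[195:250,c].astype(int)))+195), ) for c in range(204,292,6)])
    print([int(v) for v in g[200:256,285]])
E
```

```text
[571.89986973 -38.99959721  50.28123667] [-0.41164487  0.38824133 -0.44493692] [-1.000e-02 -3.610e+01 -2.898e+01  1.500e-01 -5.200e-01  1.000e-02]
w3 [(204, 209), (210, 209), (216, 209), (222, 209), (228, 209), (234, 209), (240, 209), (246, 209), (252, 209), (258, 209), (264, 217), (270, 217), (276, 217), (282, 218), (288, 208)]
[93, 93, 93, 92, 93, 91, 92, 90, 93, 68, 48, 52, 55, 54, 53, 59, 85, 94, 95, 62, 30, 28, 28, 26, 27, 28, 28, 27, 27, 26, 27, 27, 27, 26, 26, 26, 26, 25, 27, 26, 26, 25, 26, 25, 24, 26, 25, 25, 23, 24, 24, 28, 60, 70, 70, 69]
w5 [(204, 212), (210, 212), (216, 212), (222, 212), (228, 212), (234, 212), (240, 211), (246, 211), (252, 211), (258, 211), (264, 211), (270, 220), (276, 220), (282, 221), (288, 211)]
[92, 92, 93, 92, 92, 93, 93, 93, 93, 92, 94, 86, 57, 46, 53, 56, 54, 55, 66, 88, 95, 96, 55, 25, 27, 27, 28, 27, 27, 27, 27, 27, 26, 25, 26, 27, 26, 26, 25, 25, 25, 26, 25, 25, 26, 25, 24, 24, 25, 24, 24, 27, 60, 70, 69, 69]
w6 [(204, 215), (210, 215), (216, 215), (222, 215), (228, 215), (234, 215), (240, 215), (246, 215), (252, 215), (258, 215), (264, 223), (270, 223), (276, 224), (282, 224), (288, 225)]
[93, 92, 93, 93, 92, 92, 92, 94, 93, 93, 93, 94, 93, 93, 95, 63, 44, 53, 56, 55, 54, 52, 83, 94, 96, 61, 28, 27, 27, 26, 27, 28, 28, 28, 29, 27, 27, 28, 29, 28, 27, 27, 27, 27, 27, 27, 27, 27, 26, 26, 26, 30, 61, 71, 70, 70]
```

The pictures suggest the real fingertips end about 20–30 mm short of the reported TCP. That puts contact at a reported z of about 40–50.

>>> send_rows(rows=[{"dp": [0,0,-0.5],"rotation": [0,0,0]},{"dp": [0,0,-1],"rotation": [0,0,0]},{"dp": [0,0,-1],"rotation": [0,0,0]}])

```text
t: 7.02
eef_pos: [571.9, -39.0, 49.3]
ee_rot: [0.053, 0.748, 0.66, 0.046]
wrist_force: [-0.6, 0.4, 0.2]
gripper_width: 0.4
grasp_force: 0.0
```

>>> send_rows(rows=[{"dp": [0,0,-0.5],"rotation": [0,0,0]},{"dp": [0,0,-1],"rotation": [0,0,0]},{"dp": [0,0,-1],"rotation": [0,0,0]}])

```text
t: 7.27
eef_pos: [571.9, -39.0, 48.3]
ee_rot: [0.053, 0.748, 0.66, 0.046]
wrist_force: [-0.4, 0.1, 0.7]
gripper_width: 0.4
grasp_force: 0.0
```

>>> send_rows(rows=[{"dp": [0,0,-0.5],"rotation": [0,0,0]},{"dp": [0,0,-1],"rotation": [0,0,0]},{"dp": [0,0,-1],"rotation": [0,0,0]}])

```text
t: 7.52
eef_pos: [571.9, -39.0, 47.3]
ee_rot: [0.053, 0.748, 0.66, 0.046]
wrist_force: [-0.0, 0.0, -0.0]
gripper_width: 0.2
grasp_force: 0.0
```

>>> send_rows(rows=[{"dp": [0,0,-0.5],"rotation": [0,0,0]},{"dp": [0,0,-1],"rotation": [0,0,0]},{"dp": [0,0,-1],"rotation": [0,0,0]}])

```text
t: 7.77
eef_pos: [571.9, -39.0, 46.3]
ee_rot: [0.053, 0.748, 0.66, 0.046]
wrist_force: [0.3, 0.5, -0.6]
gripper_width: 0.4
grasp_force: 0.0
```

>>> send_rows(rows=[{"dp": [0,0,-0.5],"rotation": [0,0,0]},{"dp": [0,0,-1],"rotation": [0,0,0]},{"dp": [0,0,-1],"rotation": [0,0,0]}])

```text
t: 8.02
eef_pos: [571.9, -39.0, 45.3]
ee_rot: [0.053, 0.748, 0.66, 0.046]
wrist_force: [0.2, -1.0, -0.6]
gripper_width: 0.8
grasp_force: 0.0
```

>>> send_rows(rows=[{"dp": [0,0,-0.5],"rotation": [0,0,0]},{"dp": [0,0,-1],"rotation": [0,0,0]},{"dp": [0,0,-1],"rotation": [0,0,0]}])

```text
t: 8.27
eef_pos: [571.9, -39.0, 44.3]
ee_rot: [0.052, 0.748, 0.66, 0.046]
wrist_force: [-1.0, -0.6, -0.7]
gripper_width: 0.2
grasp_force: 0.0
```

>>> send_rows(rows=[{"dp": [0,0,-0.5],"rotation": [0,0,0]},{"dp": [0,0,-1],"rotation": [0,0,0]},{"dp": [0,0,-1],"rotation": [0,0,0]}])

```text
t: 8.52
eef_pos: [571.9, -39.0, 43.3]
ee_rot: [0.052, 0.748, 0.66, 0.046]
wrist_force: [-0.4, -1.1, 0.1]
gripper_width: 0.5
grasp_force: 0.0
```

```bash
python3 - <<'E'
from h import *
s=monitor.get_state(); print(s['eef_pos'],s['wrist_force'])
im=save('wrist','w7.png'); sd=save('side','s7.png'); sc=save('scene','c7.png')
g=lambda im,x,y,w:cv2.resize(np.clip((im[y:y+int(w*.75),x:x+w]/255.)**.5*255,0,255).astype(np.uint8),(400,300),interpolation=cv2.INTER_CUBIC)
c=vision.camera_info('side');e=proj(s['eef_pos'],c['intrinsics'],c['T'])[0];print(e)
c=vision.camera_info('scene');e2=proj(s['eef_pos'],c['intrinsics'],c['T'])[0];print(e2)
A=[g(im[:,:,::-1],200,180,160),g(sd[:,:,::-1],int(e[0])-35,int(e[1])-35,70),g(sc[:,:,::-1],int(e2[0])-35,int(e2[1])-35,70),g(cv2.imread('pics/scene0.png'),int(e2[0])-35,int(e2[1])-35,70)]
cv2.imwrite('pics/m7.png',np.vstack([np.hstack(A[:2]),np.hstack(A[2:])]))
E
```

```text
[571.88162279 -38.98174042  43.25532915] [-0.40555217 -1.08265996  0.0625939 ]
[323.11827728 253.28389082]
[263.14163833 272.00620264]
```

View pics/m7.png

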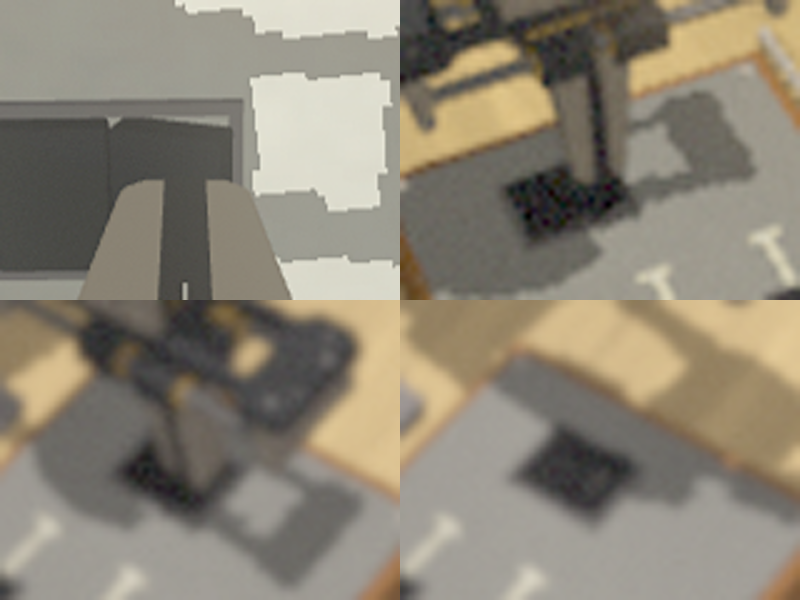

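The tip is over the right half of the rocker in all three views: at (180,185) in the wrist panel, (597,185) in the side and (190,490) in the scene. The gap looks small, so I'll carry on gently.

>>> send_rows(rows=[{"dp": [0,0,-0.5],"rotation": [0,0,0]},{"dp": [0,0,-1],"rotation": [0,0,0]},{"dp": [0,0,-1],"rotation": [0,0,0]}])

```text
t: 8.92
eef_pos: [571.9, -39.0, 42.3]
ee_rot: [0.053, 0.748, 0.66, 0.046]
wrist_force: [0.8, 0.4, 0.6]
gripper_width: 0.8
grasp_force: 0.0
```

>>> send_rows(rows=[{"dp": [0,0,-0.5],"rotation": [0,0,0]},{"dp": [0,0,-1],"rotation": [0,0,0]},{"dp": [0,0,-1],"rotation": [0,0,0]}])

```text
t: 9.17
eef_pos: [571.9, -39.0, 41.3]
ee_rot: [0.052, 0.748, 0.66, 0.046]
wrist_force: [0.1, -0.3, 0.3]
gripper_width: 0.4
grasp_force: 0.0
```

>>> send_rows(rows=[{"dp": [0,0,-0.5],"rotation": [0,0,0]},{"dp": [0,0,-1],"rotation": [0,0,0]},{"dp": [0,0,-1],"rotation": [0,0,0]}])

```text
t: 9.42
eef_pos: [572.1, -39.0, 40.5]
ee_rot: [0.053, 0.748, 0.66, 0.046]
wrist_force: [-0.2, 0.4, 1.1]
gripper_width: 0.2
grasp_force: 0.6
```

>>> send_rows(rows=[{"dp": [0,0,-0.5],"rotation": [0,0,0]},{"dp": [0,0,-1],"rotation": [0,0,0]},{"dp": [0,0,-1],"rotation": [0,0,0]}])

```text
t: 9.67
eef_pos: [572.4, -39.1, 39.7]
ee_rot: [0.053, 0.748, 0.66, 0.047]
wrist_force: [-0.1, -0.1, 1.8]
gripper_width: 1.0
grasp_force: 1.1
```

>>> send_rows(rows=[{"dp": [0,0,-0.5],"rotation": [0,0,0]},{"dp": [0,0,-1],"rotation": [0,0,0]},{"dp": [0,0,-1],"rotation": [0,0,0]}])

```text
t: 9.92
eef_pos: [572.7, -39.1, 38.8]
ee_rot: [0.053, 0.748, 0.66, 0.047]
wrist_force: [0.7, 0.4, 2.8]
gripper_width: 0.8
grasp_force: 1.2
```

Contact came at a reported z of about 41, so the real tip is about 29 mm behind the TCP. Now I'll press through.

>>> send_rows(rows=[{"dp": [0.5,0,-0.7],"rotation": [0,0,0]},{"dp": [1,0,-1.5],"rotation": [0,0,0]},{"dp": [1,0,-2],"rotation": [0,0,0]},{"dp": [1,0,-2],"rotation": [0,0,0]}])

```text
t: 10.25
eef_pos: [573.3, -39.1, 36.4]
ee_rot: [0.053, 0.748, 0.66, 0.046]
wrist_force: [2.4, -1.1, 3.1]
gripper_width: 0.1
grasp_force: 1.2
```

>>> send_rows(rows=[{"dp": [0.2,0,-0.7],"rotation": [0,0,0]},{"dp": [0.3,0,-1.5],"rotation": [0,0,0]},{"dp": [0.3,0,-1.5],"rotation": [0,0,0]}])

```text
t: 10.5
eef_pos: [573.1, -39.0, 34.7]
ee_rot: [0.052, 0.748, 0.66, 0.046]
wrist_force: [1.3, -0.4, 2.0]
gripper_width: 0.5
grasp_force: 1.0
```

>>> send_rows(rows=[{"dp": [0,0,-0.5],"rotation": [0,0,0]},{"dp": [0,0,-1],"rotation": [0,0,0]},{"dp": [0,0,-1],"rotation": [0,0,0]}])

```text
t: 10.75
eef_pos: [573.1, -39.0, 33.7]
ee_rot: [0.052, 0.748, 0.66, 0.046]
wrist_force: [2.0, -0.7, 2.7]
gripper_width: 0.4
grasp_force: 1.0
```

>>> send_rows(rows=[{"dp": [0,0,-0.5],"rotation": [0,0,0]},{"dp": [0,0,-1],"rotation": [0,0,0]},{"dp": [0,0,-1],"rotation": [0,0,0]}])

```text
t: 11.0
eef_pos: [573.2, -39.0, 32.8]
ee_rot: [0.053, 0.748, 0.66, 0.046]
wrist_force: [0.8, 0.0, 2.1]
gripper_width: 0.3
grasp_force: 1.0
```

>>> send_rows(rows=[{"dp": [0,0,-0.5],"rotation": [0,0,0]},{"dp": [0,0,-1],"rotation": [0,0,0]},{"dp": [0,0,-1],"rotation": [0,0,0]}])

```text
t: 11.25
eef_pos: [573.4, -39.0, 32.0]
ee_rot: [0.053, 0.748, 0.66, 0.046]
wrist_force: [1.1, 0.3, 2.6]
gripper_width: 0.6
grasp_force: 1.4
```

>>> send_rows(rows=[{"dp": [0,0,-0.5],"rotation": [0,0,0]},{"dp": [0,0,-1],"rotation": [0,0,0]},{"dp": [0,0,-1],"rotation": [0,0,0]}])

```text
t: 11.5
eef_pos: [573.5, -39.1, 31.2]
ee_rot: [0.053, 0.748, 0.66, 0.046]
wrist_force: [0.5, -0.5, 5.2]
gripper_width: 0.6
grasp_force: 2.7
```

Force is rising, so it's near the stop. I'll press a little more, then lift.

>>> send_rows(rows=[{"dp": [0,0,-0.5],"rotation": [0,0,0]},{"dp": [0,0,-1],"rotation": [0,0,0]},{"dp": [0,0,-1],"rotation": [0,0,0]}])

```text
t: 11.75
eef_pos: [573.6, -39.0, 30.5]
ee_rot: [0.053, 0.748, 0.66, 0.046]
wrist_force: [-1.4, 1.5, 7.5]
gripper_width: 0.4
grasp_force: 3.8
```

>>> send_rows(rows=[{"dp": [0,0,-0.5],"rotation": [0,0,0]},{"dp": [0,0,-1],"rotation": [0,0,0]},{"dp": [0,0,-1],"rotation": [0,0,0]}])

```text
t: 12.0
eef_pos: [573.7, -39.1, 29.8]
ee_rot: [0.053, 0.748, 0.66, 0.046]
wrist_force: [-2.4, 0.4, 9.0]
gripper_width: 0.2
grasp_force: 4.9
```

>>> send_rows(rows=[{"dp": [-1,0,10],"rotation": [0,0,0]},{"dp": [-3,0,30],"rotation": [0,0,0]},{"dp": [-7,0,60],"rotation": [0,0,0]},{"dp": [-8,0,75],"rotation": [0,0,0]},{"dp": [-8,0,75],"rotation": [0,0,0]},{"dp": [-8,0,75],"rotation": [0,0,0]}])

```text
t: 12.5
eef_pos: [564.9, -38.9, 103.7]
ee_rot: [0.052, 0.748, 0.66, 0.046]
wrist_force: [0.8, -0.2, -0.3]
gripper_width: 0.5
grasp_force: 0.0
```

```bash
python3 - <<'E'
from h import *
s=monitor.get_state(); print(s['eef_pos'],s['wrist_force'],s['t']); T=wristT(s)
im=save('wrist','w8.png'); p=np.load('p.npy');K=vision.camera_info('wrist')['intrinsics']
# compare rocker top edge across columns before (w2) and after
for f in('w2','w8'):
    g=cv2.imread(f'pics/{f}.png',0); print(f)
    for c in range(190,275,6):
        d=g[180:235,c].astype(int); dark=np.where(d<40)[0]; print((c,180+int(dark[0]) if len(dark) else None,180+int(dark[-1]) if len(dark) else None),end=' ')
    print()
# bottle from w1
T1=np.load('T1.npy')
for a,b,z in [(490,345,0),(540,423,130),(520,390,90)]:
    q=np.linalg.inv(K)@[a*.7,b*.7,1]; d=T1[:3,:3]@(q*[1,-1,-1]); o=T1[:3,3]; print((o+d*(z-o[2])/d[2]).round(0))
for a,b in [(253*1,229)]: pass
cv2.imwrite('pics/w8c.png',im[150:260,170:290,::-1])
E
```

```text
[564.90462543 -38.94108404 103.711168  ] [ 0.78744538 -0.1603933  -0.31394999] 12.5
w2
(190, 191, 191) (196, 195, 234) (202, 191, 234) (208, 195, 234) (214, 195, 234) (220, 195, 234) (226, 195, 234) (232, 196, 234) (238, 195, 234) (244, 196, 234) (250, 196, 234) (256, 197, 218) (262, 197, 234) (268, None, None) (274, None, None) 
w8
(190, None, None) (196, None, None) (202, None, None) (208, 200, 204) (214, 199, 234) (220, 198, 234) (226, 197, 234) (232, 197, 234) (238, 191, 234) (244, 197, 234) (250, 196, 234) (256, 196, 234) (262, 196, 234) (268, 195, 234) (274, 195, 234) 
[ 695. -258.    0.]
[ 691. -267.  130.]
[ 691. -260.   90.]
```

The left half of the main rocker is now raised and the right half flat, so the main switch is on. The glue bottle at (692,-263) stays clear of the path. Next is the far track switch.

>>> send_rows(rows=[{"dp": [10,-28,0],"rotation": [0,0,0]},{"dp": [20,-56,0],"rotation": [0,0,0]},{"dp": [31,-84,0],"rotation": [0,0,0]},{"dp": [42,-112,0],"rotation": [0,0,0]},{"dp": [50,-135,-5],"rotation": [0,0,0]},{"dp": [51,-138,-15],"rotation": [0,0,0]},{"dp": [52,-138,-30],"rotation": [0,0,0]},{"dp": [52,-138,-40],"rotation": [0,0,0]},{"dp": [52,-138,-42],"rotation": [0,0,0]},{"dp": [52,-138,-42],"rotation": [0,0,0]},{"dp": [52,-138,-42],"rotation": [0,0,0]}])

```text
t: 13.47
eef_pos: [617.0, -176.2, 61.6]
ee_rot: [0.052, 0.748, 0.661, 0.046]
wrist_force: [-0.3, -0.6, 0.6]
gripper_width: 0.4
grasp_force: 0.0
```

```bash
python3 - <<'E'
from h import *
s=monitor.get_state(); print(s['eef_pos'],s['wrist_force'],s['t']); T=wristT(s); p=np.load('p.npy');K=vision.camera_info('wrist')['intrinsics']
im=save('wrist','w9.png'); g=cv2.cvtColor(im,cv2.COLOR_RGB2GRAY)
tz=R.from_quat(s['ee_rot'][[1,2,3,0]]).as_matrix()[:,2]; print('tip',(s['eef_pos']-29*tz).round(1))
pts={'hinge':[53.3,29.5,73],'spot':[53.3,14.5,77],'wl':[42.3,40,70],'wr':[64.3,40,73]}
for k,v in pts.items(): print(k,desk(p,v)[0].round(1),proj(desk(p,v),K,T)[0].round(1))
h=proj(desk(p,pts['hinge']),K,T)[0].astype(int); np.set_printoptions(linewidth=250)
print(g[h[1]-70:h[1]+60:4,h[0]-44:h[0]+48:4])
E
```

```text
[ 616.97614209 -176.19672304   61.60807099] [-0.32762704 -0.63966609  0.62893431] 13.4667
tip [ 613.  -175.7   90.3]
hinge [ 614.5 -160.3   73. ] [268.4 225.8]
spot [ 612.8 -175.2   77. ] [269.8 254. ]
wl [ 604.7 -148.6   70. ] [247.2 206.9]
wr [ 626.6 -151.1   73. ] [288.2 206.3]
[[ 92  93  90  92 197 196 167  94  94  91 162 162  94  96  95  96  96  97  94 193 195 196 197]
 [ 93  92  93  93  93  92 135  92 194  89 161 162  92  95  96  96  95  96 196 191 192 194 194]
 [ 92  92  93  93  93  93  92  93  88 190 252 156  88  94  95  95  96  95 195 189 192 192 193]
 [ 91  92  92  93  93  93  94  93  92  91 160 253 135 174  94  93  93 192 190 188 189 190 192]
 [ 91  92  93  94  93  93  94  92  91  90 161 161  92  93  94  85 187 188 190 188 190 190 191]
 [ 92  92  92  92  92  93  93  92  91  90 160 161  92  93  93  86 193 191 191 189 190 189 189]
 [ 91  91  91  92  93  92  93  93  93  93 164 165  97  96  97  96  90 136 131 191 190 188 188]
 [ 91  91  91  91  50  52  52  52  53  53  53  54  55  55  56  58  58  57  93  82 190 189 188]
 [ 90  90  90  91  51  49  48  48  53  54 110 110  56  47 
[... 1617 characters left out ...]
6  69  67  69  69  87  88  88  89]
 [ 85  84  85  85  87  49  66  66  67  67  69  23  24  25  25  68  68  68  69  68  88  88  89]
 [ 85  85  85  87  86  77  66  65  66  65  69  23  22  24  25  68  68  68  69  70  90  88  87]
 [ 85  86  86  86  85  63  66  65  66  65  55  24  22  23  26  67  67  68  68  69  78  85  87]
 [ 85  83  86  85  84  65  66  66  65  65  48  24  23  23  24  67  67  68  68  69  67  86  87]
 [ 84  84  85  86  71  65  66  65  65  65  38  22  21  24  23  68  67  67  67  69  69 150 175]
 [ 83  85  84  85  64  66  65  65  65  65  34  23  21  23  24  67  66  67  67  67  69  80 170]
 [ 83  83 168 174  65  66  66  66  66  65  26  22  18  22  23  67  67  67  67  68  69  69 170]]
```

The rocker is centred about 3.5 mm left of the tip in image columns (267 against 274), so I'll correct x by about -3.5 mm and approach along the panel normal.

>>> send_rows(rows=[{"dp": [-2,-1,-3],"rotation": [0,0,0]},{"dp": [-2,-1,-6],"rotation": [0,0,0]},{"dp": [-2,-1,-9],"rotation": [0,0,0]},{"dp": [-2,-1,-11],"rotation": [0,0,0]},{"dp": [-2,-1,-11],"rotation": [0,0,0]},{"dp": [-2,-1,-11],"rotation": [0,0,0]}])

```text
t: 14.02
eef_pos: [615.2, -178.0, 50.7]
ee_rot: [0.052, 0.748, 0.66, 0.046]
wrist_force: [0.1, -0.4, -0.1]
gripper_width: 0.4
grasp_force: 0.0
```

>>> send_rows(rows=[{"dp": [0,0,-1],"rotation": [0,0,0]},{"dp": [0,0,-2],"rotation": [0,0,0]},{"dp": [0,0,-3],"rotation": [0,0,0]},{"dp": [0,0,-3],"rotation": [0,0,0]}])

```text
t: 14.35
eef_pos: [615.2, -177.9, 47.7]
ee_rot: [0.052, 0.748, 0.66, 0.046]
wrist_force: [0.2, -0.1, -0.7]
gripper_width: -0.0
grasp_force: 0.0
```

>>> send_rows(rows=[{"dp": [0,0,-1],"rotation": [0,0,0]},{"dp": [0,0,-2],"rotation": [0,0,0]},{"dp": [0,0,-2],"rotation": [0,0,0]}])

```text
t: 14.6
eef_pos: [615.5, -178.2, 46.2]
ee_rot: [0.053, 0.748, 0.66, 0.046]
wrist_force: [-0.4, -0.4, 2.6]
gripper_width: 0.3
grasp_force: 1.2
```

>>> send_rows(rows=[{"dp": [0,0,-1],"rotation": [0,0,0]},{"dp": [0,0,-2],"rotation": [0,0,0]},{"dp": [0,0,-2],"rotation": [0,0,0]}])

```text
t: 14.85
eef_pos: [615.7, -178.6, 44.2]
ee_rot: [0.053, 0.748, 0.66, 0.046]
wrist_force: [-1.2, -1.1, 3.9]
gripper_width: 0.7
grasp_force: 1.4
```

>>> send_rows(rows=[{"dp": [0,0,-1],"rotation": [0,0,0]},{"dp": [0,0,-2],"rotation": [0,0,0]},{"dp": [0,0,-2],"rotation": [0,0,0]}])

```text
t: 15.1
eef_pos: [615.7, -178.4, 42.1]
ee_rot: [0.053, 0.748, 0.66, 0.046]
wrist_force: [-0.1, -2.3, 2.2]
gripper_width: 0.2
grasp_force: 1.4
```

Contact at about 47, as predicted. I'll press on to the stop.

>>> send_rows(rows=[{"dp": [0,0,-1],"rotation": [0,0,0]},{"dp": [0,0,-1.5],"rotation": [0,0,0]},{"dp": [0,0,-1.5],"rotation": [0,0,0]}])

```text
t: 15.35
eef_pos: [615.4, -178.0, 40.3]
ee_rot: [0.053, 0.748, 0.66, 0.046]
wrist_force: [0.9, -1.9, 2.5]
gripper_width: 0.6
grasp_force: 1.4
```

>>> send_rows(rows=[{"dp": [0,0,-0.5],"rotation": [0,0,0]},{"dp": [0,0,-1],"rotation": [0,0,0]},{"dp": [0,0,-1],"rotation": [0,0,0]}])

```text
t: 15.6
eef_pos: [615.6, -178.0, 39.7]
ee_rot: [0.053, 0.748, 0.66, 0.046]
wrist_force: [0.4, -1.0, 3.8]
gripper_width: 0.3
grasp_force: 2.1
```

>>> send_rows(rows=[{"dp": [0,0,-0.5],"rotation": [0,0,0]},{"dp": [0,0,-1],"rotation": [0,0,0]},{"dp": [0,0,-1],"rotation": [0,0,0]}])

```text
t: 15.85
eef_pos: [615.7, -178.0, 39.0]
ee_rot: [0.053, 0.748, 0.66, 0.047]
wrist_force: [0.1, -0.7, 6.2]
gripper_width: 0.5
grasp_force: 3.3
```

>>> send_rows(rows=[{"dp": [0,0,-0.5],"rotation": [0,0,0]},{"dp": [0,0,-1],"rotation": [0,0,0]},{"dp": [0,0,-1.5],"rotation": [0,0,0]},{"dp": [0,0,-1.5],"rotation": [0,0,0]}])

```text
t: 16.18
eef_pos: [615.8, -178.1, 38.0]
ee_rot: [0.053, 0.748, 0.66, 0.047]
wrist_force: [-1.3, 0.8, 9.5]
gripper_width: 0.3
grasp_force: 4.8
```

>>> send_rows(rows=[{"dp": [-1,0,10],"rotation": [0,0,0]},{"dp": [-3,0,24],"rotation": [0,0,0]},{"dp": [-3,0,24],"rotation": [0,0,0]},{"dp": [-3,0,24],"rotation": [0,0,0]}])

```text
t: 16.52
eef_pos: [612.4, -177.9, 61.6]
ee_rot: [0.053, 0.748, 0.66, 0.046]
wrist_force: [0.6, -0.3, -0.0]
gripper_width: 0.3
grasp_force: 0.0
```

```bash
python3 - <<'E'
from h import *
s=monitor.get_state(); print(s['eef_pos'],s['wrist_force'],s['t']); np.save('T10.npy',wristT(s)); save('wrist','w10.png')
np.set_printoptions(linewidth=250)
for f in('w9','w10'):
    g=cv2.imread(f'pics/{f}.png',0); print(f)
    for r in range(190,264,5):
        d=np.where(g[r,235:300]<40)[0]; print((r,235+d[0] if len(d) else 0,235+d[-1] if len(d) else 0,int(np.median(g[r,255:280]))),end=' ')
    print()
E
```

```text
[ 612.37309433 -177.94517337   61.55029436] [ 0.60640019 -0.32549004 -0.01898948] 16.5167
w9
(190, np.int64(247), np.int64(286), 25) (195, np.int64(247), np.int64(286), 28) (200, np.int64(247), np.int64(286), 27) (205, np.int64(247), np.int64(286), 26) (210, np.int64(247), np.int64(286), 26) (215, np.int64(247), np.int64(286), 25) (220, np.int64(247), np.int64(286), 25) (225, np.int64(250), np.int64(274), 44) (230, np.int64(248), np.int64(286), 28) (235, np.int64(248), np.int64(286), 28) (240, np.int64(248), np.int64(286), 28) (245, np.int64(248), np.int64(286), 28) (250, np.int64(248), np.int64(286), 26) (255, np.int64(248), np.int64(281), 31) (260, np.int64(265), np.int64(282), 25) 
w10
(190, np.int64(254), np.int64(295), 27) (195, np.int64(254), np.int64(295), 27) (200, np.int64(254), np.int64(295), 26) (205, np.int64(255), np.int64(294), 25) (210, np.int64(255), np.int64(294), 25) (215, np.int64(253), np.int64(294), 24) (220, np.int64(256), np.int64(294), 23) (225, np.int64(256), np.int64(294), 25) (230, np.int64(256), np.int64(294), 24) (235, np.int64(256), np.int64(294), 24) (240, np.int64(256), np.int64(294), 24) (245, np.int64(256), np.int64(294), 35) (250, np.int64(256), np.int64(294), 23) (255, np.int64(266), np.int64(281), 34) (260, np.int64(265), np.int64(282), 35)
```

The far track rocker's left half is now raised, and 9.5 N was reached at the stop, so it's on. Now the signal switch.

>>> send_rows(rows=[{"dp": [-25,0,20],"rotation": [0,0,0]},{"dp": [-50,-20,20],"rotation": [0,0,0]},{"dp": [-64,-50,20],"rotation": [0,0,0]},{"dp": [-64,-85,20],"rotation": [0,0,0]},{"dp": [-64,-115,15],"rotation": [0,0,0]},{"dp": [-64,-136,5],"rotation": [0,0,0]},{"dp": [-64,-136,0],"rotation": [0,0,0]},{"dp": [-64,-136,0],"rotation": [0,0,0]},{"dp": [-64,-136,0],"rotation": [0,0,0]},{"dp": [-64,-136,0],"rotation": [0,0,0]}])

```text
t: 17.4
eef_pos: [548.3, -312.4, 60.6]
ee_rot: [0.052, 0.747, 0.661, 0.046]
wrist_force: [0.9, -0.2, -0.2]
gripper_width: 0.7
grasp_force: 0.0
```

```bash
python3 - <<'E'
from h import *
s=monitor.get_state(); print(s['eef_pos'],s['wrist_force'],s['t']); T=wristT(s); p=np.load('p.npy');K=vision.camera_info('wrist')['intrinsics']
im=save('wrist','w11.png'); g=cv2.cvtColor(im,cv2.COLOR_RGB2GRAY)
for k,v in {'hinge':[0,-115.5,63],'spot':[0,-130.5,68]}.items(): print(k,proj(desk(p,v),K,T)[0].round(1))
np.set_printoptions(linewidth=250); print('cols',224,'..',324); print('rows from 150'); print(g[150:270:4,216:328:4])
E
```

```text
[ 548.27927002 -312.4457812    60.63774926] [ 0.87394402 -0.1948663  -0.24967563] 17.4
hinge [266.4 223.7]
spot [267.9 251.4]
cols 224 .. 324
rows from 150
[[ 98  97  98  97  96  97  97  98  98 177 175 174 175 176 157 100 101 102 103 105 201 197 198 196 199 202 204 203]
 [ 98  98  97  97  97  97  97  99  99  99 139 174 174 116 101  99 101 101 102 103 202 198 198 197 199 201 203 203]
 [ 96  97  96  96  96  97  96  97  98  97  97 174 175  99  99 101 101 100 103 103 143 201 198 200 201 203 203 202]
 [ 96  96  97  96  96  95  97  96  97  98  99 174 174  99  99 100 101 100 101 102 103 145 198 199 202 202 202 201]
 [ 95  95  95  96  95  95  96  96  97  98  97 174 174  96  98  98  99 100 100 101 101 101 201 197 200 203 201 201]
 [ 94  93  93  96  96  97  96  96  98  98  97 173 173  96  97  97  99  99  99 100 101 101  93 198 199 200 201 199]
 [ 93  93  94  97  97  97  97  97  96  97  98 173 172  96  97  97  97  98  99  98  99  99  99  91 197 198 198 199]
 [ 95  94  93  94  96  96  95  96  96  97  71 137 137  76  90  96  96  96  98  97  98  98  97  86 198 198 197 200]
 [ 95  93  93  93  94  9
[... 1806 characters left out ...]
 188 188]
 [ 93  94  94  90  55  54  54  55  25  29  29  30  30  30  30  31  56  57  57  58  77  92  92  93 137  89  88 194]
 [ 92  93  94  93  87  53  55  55  25  29  60  61  68  26  25  27  34  56  56  55  93  92  93  93  94  94  93  94]
 [ 94  94  93  93  93  96  52  54  24  63  71  71  75  25  25  27  26  73  73  72  82  93  92  93  93  92  92  93]
 [ 94  94  94  94  96  94  93  81  70  72  71  71  75  26  26  26  28  73  72  74  74  80  92  93  93  91  91  91]
 [ 94  95  95  94  93  94  93  93  72  71  71  71  74  26  24  25  26  74  73  72  73  73  93  94  93  92  91  92]
 [ 94  94  94  93  93  93  93  70  72  72  71  72  66  27  23  26  27  73  72  72  74  74  91  93  93  92  92  90]]
```

The signal rocker is centred at column 264.5 against the tip's 274, with its hinge at row 226. I'll shift about -5 mm across the rocker, then descend.

>>> send_rows(rows=[{"dp": [-3,-1,-3],"rotation": [0,0,0]},{"dp": [-3,-2,-6],"rotation": [0,0,0]},{"dp": [-3,-2,-10],"rotation": [0,0,0]},{"dp": [-3,-2,-14],"rotation": [0,0,0]},{"dp": [-3,-2,-16],"rotation": [0,0,0]},{"dp": [-3,-2,-16],"rotation": [0,0,0]},{"dp": [-3,-2,-16],"rotation": [0,0,0]}])

```text
t: 18.03
eef_pos: [545.2, -315.9, 44.6]
ee_rot: [0.052, 0.748, 0.66, 0.046]
wrist_force: [-0.3, 1.1, -0.6]
gripper_width: 0.5
grasp_force: 0.0
```

>>> send_rows(rows=[{"dp": [0,0,-1],"rotation": [0,0,0]},{"dp": [0,0,-2],"rotation": [0,0,0]},{"dp": [0,0,-2],"rotation": [0,0,0]}])

```text
t: 18.28
eef_pos: [545.2, -316.0, 42.8]
ee_rot: [0.053, 0.748, 0.66, 0.046]
wrist_force: [-0.8, -0.3, -0.2]
gripper_width: 0.5
grasp_force: 0.0
```

>>> send_rows(rows=[{"dp": [0,0,-1],"rotation": [0,0,0]},{"dp": [0,0,-2],"rotation": [0,0,0]},{"dp": [0,0,-2],"rotation": [0,0,0]}])

```text
t: 18.53
eef_pos: [545.2, -315.9, 40.6]
ee_rot: [0.052, 0.748, 0.66, 0.046]
wrist_force: [-0.5, 0.1, 0.7]
gripper_width: 0.6
grasp_force: 0.0
```

>>> send_rows(rows=[{"dp": [0,0,-1],"rotation": [0,0,0]},{"dp": [0,0,-2],"rotation": [0,0,0]},{"dp": [0,0,-2],"rotation": [0,0,0]}])

```text
t: 18.78
eef_pos: [545.5, -316.1, 39.1]
ee_rot: [0.053, 0.748, 0.66, 0.046]
wrist_force: [-0.0, 0.7, 2.1]
gripper_width: 0.5
grasp_force: 1.0
```

>>> send_rows(rows=[{"dp": [0,0,-1],"rotation": [0,0,0]},{"dp": [0,0,-2],"rotation": [0,0,0]},{"dp": [0,0,-2],"rotation": [0,0,0]}])

```text
t: 19.03
eef_pos: [545.7, -316.6, 37.3]
ee_rot: [0.053, 0.748, 0.66, 0.046]
wrist_force: [1.2, 0.0, 2.6]
gripper_width: 0.4
grasp_force: 1.4
```

>>> send_rows(rows=[{"dp": [0,0,-1],"rotation": [0,0,0]},{"dp": [0,0,-2],"rotation": [0,0,0]},{"dp": [0,0,-2],"rotation": [0,0,0]}])

```text
t: 19.28
eef_pos: [545.7, -316.7, 35.2]
ee_rot: [0.053, 0.748, 0.66, 0.046]
wrist_force: [0.6, -1.7, 3.9]
gripper_width: 0.3
grasp_force: 1.4
```

>>> send_rows(rows=[{"dp": [0,0,-1],"rotation": [0,0,0]},{"dp": [0,0,-1.5],"rotation": [0,0,0]},{"dp": [0,0,-1.5],"rotation": [0,0,0]}])

```text
t: 19.53
eef_pos: [545.3, -316.0, 33.3]
ee_rot: [0.053, 0.748, 0.66, 0.046]
wrist_force: [0.8, -1.7, 2.8]
gripper_width: 0.4
grasp_force: 1.3
```

>>> send_rows(rows=[{"dp": [0,0,-0.5],"rotation": [0,0,0]},{"dp": [0,0,-1],"rotation": [0,0,0]},{"dp": [0,0,-1],"rotation": [0,0,0]}])

```text
t: 19.78
eef_pos: [545.4, -316.0, 32.4]
ee_rot: [0.053, 0.748, 0.66, 0.046]
wrist_force: [0.3, -1.9, 3.7]
gripper_width: 0.6
grasp_force: 1.6
```

>>> send_rows(rows=[{"dp": [0,0,-0.5],"rotation": [0,0,0]},{"dp": [0,0,-1],"rotation": [0,0,0]},{"dp": [0,0,-1],"rotation": [0,0,0]}])

```text
t: 20.03
eef_pos: [545.5, -316.1, 31.7]
ee_rot: [0.053, 0.748, 0.66, 0.046]
wrist_force: [-0.1, -1.8, 6.4]
gripper_width: 0.4
grasp_force: 2.6
```

One more small press to about 9 N, then I'll lift clear.

>>> send_rows(rows=[{"dp": [0,0,-0.5],"rotation": [0,0,0]},{"dp": [0,0,-1],"rotation": [0,0,0]},{"dp": [0,0,-1.5],"rotation": [0,0,0]},{"dp": [0,0,-1.5],"rotation": [0,0,0]}])

```text
t: 20.37
eef_pos: [545.6, -316.1, 30.7]
ee_rot: [0.053, 0.748, 0.66, 0.046]
wrist_force: [-2.0, 0.5, 8.5]
gripper_width: 0.3
grasp_force: 4.2
```

>>> send_rows(rows=[{"dp": [-1,0,10],"rotation": [0,0,0]},{"dp": [-3,0,30],"rotation": [0,0,0]},{"dp": [-4,0,30],"rotation": [0,0,0]},{"dp": [-4,0,30],"rotation": [0,0,0]}])

```text
t: 20.7
eef_pos: [541.2, -315.8, 60.1]
ee_rot: [0.053, 0.748, 0.66, 0.046]
wrist_force: [-0.3, 0.3, -0.2]
gripper_width: 0.8
grasp_force: 0.0
```

```bash
python3 - <<'E'
from h import *
s=monitor.get_state(); print(s['eef_pos'],s['wrist_force'],s['t']); save('wrist','w12.png')
for f in('w11','w12'):
    g=cv2.imread(f'pics/{f}.png',0); print(f)
    for r in range(180,252,5):
        d=np.where(g[r,235:300]<40)[0]; print((r,int(235+d[0]) if len(d) else 0,int(235+d[-1]) if len(d) else 0,int(np.median(g[r,258:276]))),end=' ')
    print()
E
```

```text
[ 541.17153388 -315.83759632   60.08476336] [-0.27136886  0.31161494 -0.1693742 ] 20.7
w11
(180, 0, 0, 59) (185, 0, 0, 61) (190, 248, 277, 27) (195, 246, 278, 29) (200, 247, 278, 28) (205, 247, 278, 27) (210, 247, 278, 26) (215, 247, 278, 26) (220, 247, 278, 25) (225, 249, 277, 28) (230, 248, 278, 29) (235, 248, 278, 29) (240, 248, 278, 30) (245, 248, 278, 29) (250, 248, 281, 28) 
w12
(180, 259, 290, 30) (185, 258, 290, 29) (190, 258, 290, 28) (195, 258, 290, 27) (200, 258, 290, 26) (205, 259, 290, 25) (210, 259, 290, 25) (215, 259, 290, 24) (220, 259, 290, 25) (225, 259, 290, 25) (230, 259, 290, 24) (235, 260, 290, 24) (240, 260, 290, 23) (245, 260, 290, 23) (250, 266, 281, 35)
```

>>> send_rows(rows=[{"dp": [0,20,30],"rotation": [0,0,0]},{"dp": [0,50,60],"rotation": [0,0,0]},{"dp": [0,80,90],"rotation": [0,0,0]},{"dp": [0,110,120],"rotation": [0,0,0]},{"dp": [0,140,150],"rotation": [0,0,0]},{"dp": [0,170,180],"rotation": [0,0,0]},{"dp": [0,190,200],"rotation": [0,0,0]},{"dp": [0,190,200],"rotation": [0,0,0]},{"dp": [0,190,200],"rotation": [0,0,0]},{"dp": [0,190,200],"rotation": [0,0,0]}])

```text
t: 21.58
eef_pos: [540.3, -126.1, 257.4]
ee_rot: [0.051, 0.748, 0.66, 0.045]
wrist_force: [0.1, -0.1, -0.1]
gripper_width: 0.7
grasp_force: 0.0
```

The signal rocker's shading changed just as the track switch's did, so it's on, and the arm is clear. Handing in.

```bash
python3 -c "
from h import *
print(r.hand_in())"
```

```text
the job is handed in; nothing more can be done
None
```

I pressed the main, far-track (the locomotive's) and signal switches to their stops in that order, at about 9 N each, and handed the job in with the arm clear; no verdict came back.

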